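# Fit and tighten a duct clamp on the spray-booth extractor

## Robot

A 6-joint arm with a two-finger parallel gripper is mounted at the origin on the work surface. World frame = base frame: x ahead of the robot, y to its left, z up, the work surface at z = 0. Lengths are in m, angles in rad, forces in N, time in s.
With the tool pointing down it reaches from about 0.35 to 0.875 m from the base axis. Payload 4.2 kg.
Tool frame: the origin (TCP) lies on the centre line of the jaws, within the pads' length; the fingertips stand 19 mm ahead of it and the grasp point (between the pads) is the TCP (robot.tips_ahead is the distance from the TCP to the fingertips, in m); z points along the fingers, y is the line along which they close (so a half turn about z gives the same grasp; the last joint's range is limited). The gripper opens to 87 mm and grips with 3 to 60 N. Pads are 19 mm wide; open, the fingers measure 117 mm over their backs; the gripper's body (75 mm by 190 mm) begins 51 mm behind the grasp point.
Start: joints at [-0.894, 0.385, 0.008, 0, -1.194, -0.259], TCP at [0.254, -0.571, 0.242] pointing down, gripper open.
Joint ranges: [-3.14, 3.14], [-1.21, 2.06], [-1.07, 1.41], [-3.16, 2.05], [-2.99, -0.16], [-3.1, 3.1]. Speed limits (rad/s): [2.79, 2.79, 3.14, 3.14, 3.14, 3.14].

## Interface

Orientations are given as a 3x3 rotation matrix whose columns are the frame's x, y, z axes.
In Python, from workcell import robot, kin, cams, order gives the robot as it stands. Calls block until the motion is done:
- robot.move_to(position, orientation): joint-space move of the TCP to a pose.
- robot.move_linear(position, rot=None, speed=0.15, threshold=None): straight line of the TCP; rot=None keeps the orientation; speed is the mean speed in m/s. With threshold (N) it stops when the force on the tool has changed by that much, and returns True; else False.
- robot.move_j(angles): joint-space move.
- robot.let_go() and robot.close(): open the fingers fully, or close them until they stop; the grip force is fixed at half the most.
- robot.hold(seconds).
- kin.inverse_kinematics(position, orientation): joint angles nearest the present ones, or None.
- robot.observe(): the state.
- cams.capture(name): name is "scene" or "top" or "wrist"; returns a dict with "img" (400x640x3 uint8, red, green, blue), "vfov" (degrees; the focal length in pixels is half the picture's height over the tangent of half this angle, whatever the lens; pixels are square), "cx", "cy" (the principal point, pixels), "position" and "attitude" of the camera in the world. Camera axes: x right, y down, z forward; pixel columns grow to the right and rows downward; lengths in m; the calibration is good to about 2 mm. A picture is of the moment at which its call begins. There is no depth.
A pose or a line that the arm cannot do raises robot.PlanningError and nothing moves.
- order.hand_in(): hands the job in, once; it reports no verdict.
The state is a dict: "clock": time; "joints": joint angles; "joint_vel": joint speeds; "joint_torque": joint torques, N m; "position": TCP position; "tcp_rot": TCP orientation; "contact_force": force on the tool from outside, world axes, zero at the start; "torque": the same for the moment, N m; "gripper_width": finger opening in m.
Only numpy, scipy, OpenCV 4.12 (cv2) and the standard library are available. Lean on these libraries where they do the work, as an engineer would, in place of code of your own. Each camera call takes 0.05 s, during which the arm holds its last target. There are 200 camera calls.

## Task

Take the steel worm-drive clamp by its blue lug from the grey parking stand and slide it over the barbed stub of the extractor, past the yellow barb teeth, until it sits home against the orange shoulder; push gently. Then turn its red key clockwise until the band is snug on the stub, neither loose nor over-tightened, let go, and leave the other things on the table alone.

Things in the scene. Friction and masses are not known exactly. Their poses are not given: they have to be found in the camera images.
- clamp: loose worm-drive clamp, 0.15 to 0.3 kg: upright rigid steel ring, bore 66 mm, outside 72 mm, 16 mm wide. Origin: centre of the ring; y: ring's axis; z: up, to the blue lug; x: to the screw housing, a steel block 20 x 16 x 36 mm centred 54 mm from the origin. Jaws inside the band at +x and -x creep inwards together, 2 mm per rad of screw. It starts upright in the stand's slot
- lug (a point): point on the blue lug on top of the ring, to carry the clamp by, 52 mm above the ring's centre. The lug is 14 mm thick along the ring's axis (pinch it in this direction), 18 mm wide across, and reaches from 36 mm (the band's top) to 66 mm above the ring's centre
- key (a point): centre of the red key plate, 52 mm above the ring's centre and 54 mm to its +x side, on the screw's upright axis. Plate 24 mm wide (the point's x), 8 mm thick (y), 28 mm tall (38 to 66 mm above the ring's centre). The lug's near side is 45 mm from this axis: with the fingers crosswise keep the opening between them under 45 mm
- screw (a joint): turn of the screw, 0 to 4.2 rad, clockwise from above positive, tightens; starts at 0 to 0.5. At 0 the plate's width lies along the clamp's x. Friction 0.3 N m in turning (less at a standstill), stays where left. Jaws meet the stub at an unknown 1.0 to 2.8 rad; then torque grows 0.2 N m per rad, each jaw's force 50 N per rad. Snug is 20 to 60 N a jaw: 0.08 to 0.24 N m above the free torque, best 0.15
- stand: fixed grey printed parking stand, 130 x 60 mm, 44 mm tall, with an upright slot 19 mm wide for the clamp, along its x. Origin at its underside. Clamp and stand share x, y and yaw at the start, the ring's centre 48 mm up; lift the clamp 60 mm to clear it
- fan_unit: fixed grey extractor box, 150 (x) x 140 (y) x 140 mm tall, origin at the centre of its underside. A black barbed stub, 63 mm across, sticks out level from its -y face: axis at x = 0, 100 mm up, tip at y = -165 mm, last 12 mm tapered to 50 mm across. An orange ledge at +x beside the shoulder carries the screw housing, so the clamp goes on lug up, with its axes parallel to the unit's
- home (a point): where the ring's centre belongs: on the stub's axis, 8 mm in front of the shoulder (y = -133 mm, 100 mm up in the unit's frame). Axes as the unit's. Let go, the clamp rests about 1.5 mm lower, on top of the stub
- shoulder: orange collar on the stub, 72 mm across, 6 mm thick; origin at the centre of its face towards the stub's tip, against which the clamp is to rest. A push over 35 N on it is too hard
- sleeve_f: rubber wall on the +x side of the stub where the front jaw bears, origin on the stub's axis, 9 mm before the shoulder; how deep the rubber lies differs by up to 3.5 mm and is not seen
- sleeve_r: the same on the -x side, for the rear jaw; equally deep
- paint_a: red paint jar, 32 mm across, 55 mm tall; bystander, origin at its underside, to be left alone
- paint_b: green paint jar, 32 mm across, 55 mm tall; bystander, origin at its underside, to be left alone
- dice_cup: purple cup, 72 mm across, 100 mm tall; bystander, origin at its underside, to be left alone
- phone: black phone lying flat, 74 x 150 x 9 mm; bystander, origin at its underside, to be left alone
- ruin: grey model wall with two short wings, 54 x 90 mm, 70 mm tall; bystander, origin at its underside, to be left alone
- driver: screwdriver with orange handle, lying, 170 mm long (origin at its middle); bystander, origin at its underside, to be left alone
- spare_band: plain spare steel ring lying flat, 80 mm across, 12 mm tall; bystander, origin at its underside, to be left alone
- barb (a point): on the stub's axis amid the two yellow sprung barb teeth, which stand 3 mm proud on the stub's upper half, 22 mm before the shoulder. Pushing the clamp past them takes some 4 to 12 N and lifts the clamp a little
Not all that is in view belongs to the job. Leave any brown look-alike of the clamp alone.

How it is judged:
By the outcome, as a careful person would: the job done as asked, in the order asked, and still so for the second after the job is handed in, with the robot touching nothing.
It also fails if it takes over 72 s, if anything falls off the work surface, if the arm or the gripper's body presses on something with over 40 N, if the wrist force passes 120 N, or if a joint passes its speed limit or range.

## Working session

There is one attempt and no reset: what is moved stays moved. The work goes in short steps, each a Python script; the robot and the scene stay as the last script left them, time stands still between calls to the robot, and variables do not carry over. Pictures are saved under pics/ and viewed, on a budget of 10 in all, crops included, one or two more only if the job needs it, and the job is handed in when it is done.

```bash
ls; mkdir -p pics; python3 - <<'E'
from workcell import robot,kin,cams,order
import cv2
for n in ["scene","top"]:
    c=cams.capture(n); cv2.imwrite(f"pics/{n}0.png",c["img"][:,:,::-1])
    print(n,c["vfov"],c["cx"],c["cy"],c["position"],c["attitude"],[k for k in c])
s=robot.observe();print(s)
E
```

```text
pics
scene 43.83057393446116 323.7610270986288 197.94292924058016 [ 1.1734419  -0.38701197  0.87122606] [[ 0.54211222  0.61288105 -0.5748836 ]
 [ 0.84021722 -0.40530045  0.36023128]
 [-0.01222165 -0.67831288 -0.73467154]] ['img', 'vfov', 'cx', 'cy', 'position', 'attitude']
top 51.81330654337426 315.1657127398739 199.97245149284154 [0.51337693 0.00625889 0.95415602] [[ 0.00857635 -0.99807019  0.06150073]
 [-0.999899   -0.00786251  0.01183952]
 [-0.01133313 -0.06159606 -0.99803682]] ['img', 'vfov', 'cx', 'cy', 'position', 'attitude']
{'clock': 0.1, 'joints': array([-8.94418289e-01,  3.85500874e-01,  6.79097180e-03, -4.27026038e-04,
       -1.19399046e+00, -2.58613475e-01]), 'joint_vel': array([-0.00024237, -0.00205689,  0.0047428 ,  0.00133638,  0.00196293,
        0.00029884]), 'joint_torque': array([-6.44797165e-04, -3.91688919e+01,  1.87934214e+01,  4.23179179e+00,
        1.34964523e-02, -6.77537309e-05]), 'position': array([ 0.25340401, -0.57079453,  0.24056847]), 'tcp_rot': array([[-9.14062026e-01, -4.05573463e-01, -8.82203964e-04],
       [-4.05574410e-01,  9.14060388e-01,  1.73338314e-03],
       [ 1.03373496e-04,  1.94221905e-03, -9.99998109e-01]]), 'contact_force': array([ 0.01442578, -0.05473787, -0.56660365]), 'torque': array([-0.02861834,  0.05065724,  0.01837288]), 'gripper_width': 0.08655544831667973}
```

View pics/scene0.png

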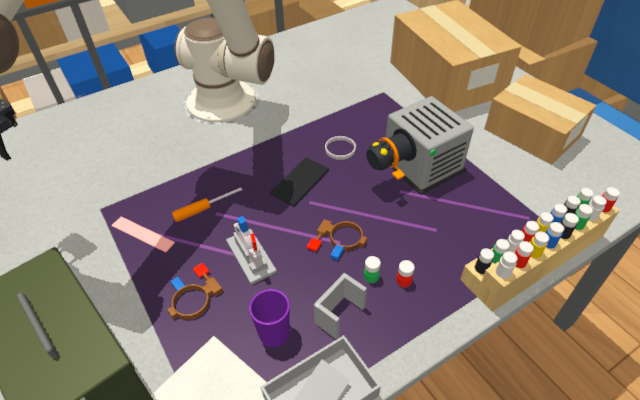

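View pics/top0.png

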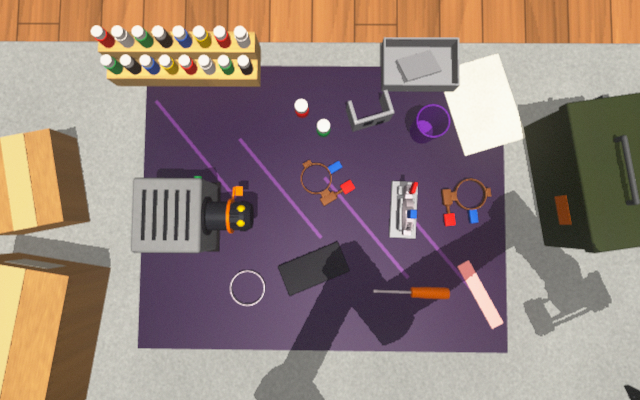

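The candidates for the clamp are:
- **Steel one in the grey stand:** top (404,210), scene (250,245).
- **Two brown ones lying flat:** top (320,180) and (467,197).

Only the steel one in the stand fits the description. I'll confirm that in a crop while I measure.

```bash
cat > h.py <<'E'
from workcell import robot,kin,cams,order
import cv2, numpy as np
def f(c): return 200/np.tan(np.radians(c["vfov"]/2))
def ray(c,p):
    d=np.array([(p[0]-c["cx"])/f(c),(p[1]-c["cy"])/f(c),1.]); return np.array(c["attitude"])@d
def plane(c,p,z):
    d=ray(c,p); o=np.array(c["position"]); return o+d*(z-o[2])/d[2]
def tri(c1,p1,c2,p2):
    a,b=ray(c1,p1),ray(c2,p2); o1,o2=np.array(c1["position"]),np.array(c2["position"])
    t=np.linalg.lstsq(np.c_[a,-b],o2-o1,rcond=None)[0]
    q1,q2=o1+a*t[0],o2+b*t[1]; return (q1+q2)/2,np.linalg.norm(q1-q2)
def proj(c,P):
    q=np.array(c["attitude"]).T@(np.array(P)-c["position"]); return q[:2]/q[2]*f(c)+[c["cx"],c["cy"]]
H={"red":(0,6),"blue":(100,115),"orange":(9,19),"yellow":(26,33)}
def blobs(c,col,roi,s=150,v=60):
    x0,y0,x1,y1=roi; h=cv2.cvtColor(c["img"],cv2.COLOR_RGB2HSV)
    m=(h[...,0]>=H[col][0])&(h[...,0]<=H[col][1])&(h[...,1]>s)&(h[...,2]>v)
    if col=="red": m|=(h[...,0]>174)&(h[...,1]>s)&(h[...,2]>v)
    k=np.zeros_like(m);k[y0:y1,x0:x1]=1;m&=k
    n,l,st,ce=cv2.connectedComponentsWithStats(m.astype(np.uint8))
    return [(ce[i].round(1),st[i].tolist()) for i in range(1,n) if st[i,4]>5],l
E
python3 - <<'E'
from h import *
t=cams.capture("top");s=cams.capture("scene")
for n,c,r,u in(("top",t,(380,170,430,245),(190,170,270,250)),("scene",s,(215,205,290,290),(355,120,430,190))):
    for col in("red","blue"): print(n,col,blobs(c,col,r)[0])
    for col in("orange","yellow"): print(n,col,blobs(c,col,u)[0])
g=cv2.cvtColor(t["img"],cv2.COLOR_RGB2HSV)
for nm,r,z in(("box",(125,165,225,260),.14),("stand",(380,170,425,245),.044)):
    m=((g[...,1]<60)&(g[...,2]>90)).astype(np.uint8);k=np.zeros_like(m);k[r[1]:r[3],r[0]:r[2]]=1;m*=k
    m=cv2.morphologyEx(m,cv2.MORPH_CLOSE,np.ones((9,9),np.uint8))
    ct=max(cv2.findContours(m,0,2)[0],key=cv2.contourArea)
    b=cv2.boxPoints(cv2.minAreaRect(ct)); print(nm,b.round(1).tolist());print(np.array([plane(t,p,z) for p in b]).round(4).tolist())
a=cv2.resize(t["img"][165:255,375:495],None,fx=4,fy=4,interpolation=2)
b=cv2.resize(s["img"][200:290,150:270],None,fx=4,fy=4,interpolation=2) if 0 else cv2.resize(s["img"][205:295,215:305],None,fx=3.2,fy=4*.8,interpolation=2)
d=cv2.resize(t["img"][165:260,125:265],None,fx=3,fy=3,interpolation=2)
e=cv2.resize(s["img"][90:190,350:480],None,fx=2.2,fy=2.2,interpolation=2)
o=np.zeros((600,800,3),np.uint8)
for im,x,y in((a,0,0),(b,490,0),(e,430,365),(d,0,365)):
    hh,ww=min(im.shape[0],600-y),min(im.shape[1],800-x);o[y:y+hh,x:x+ww]=im[:hh,:ww]
cv2.imwrite("pics/crop1.png",o[:,:,::-1])
E
```

```text
top red [(array([413.3, 187.4]), [410, 182, 8, 12, 62])]
top blue [(array([412.5, 213.6]), [408, 210, 9, 8, 63])]
top orange [(array([231.8, 205.5]), [225, 186, 18, 47, 264])]
top yellow [(array([240.5, 208.9]), [239, 207, 4, 5, 15]), (array([240.2, 222.7]), [238, 221, 6, 5, 21])]
scene red [(array([253.4, 241.2]), [251, 233, 6, 17, 54])]
scene blue [(array([242.4, 223.4]), [238, 216, 10, 16, 102])]
scene orange [(array([394.2, 158.9]), [379, 137, 26, 42, 267])]
scene yellow [(array([375.2, 143.8]), [373, 143, 6, 3, 12]), (array([383.6, 151.2]), [381, 149, 6, 6, 30])]
box [[125.0, 259.0], [125.0, 165.0], [201.0, 165.0], [201.0, 259.0]]
[[0.4439, 0.3903, 0.14], [0.6307, 0.3973, 0.14], [0.6318, 0.2446, 0.14], [0.4453, 0.2398, 0.14]]
stand [[387.6000061035156, 237.5], [390.79998779296875, 179.6999969482422], [418.70001220703125, 181.1999969482422], [415.6000061035156, 239.0]]
[[0.4881, -0.143, 0.044], [0.6158, -0.1502, 0.044], [0.6129, -0.2119, 0.044], [0.4853, -0.2042, 0.044]]
```

View pics/crop1.png

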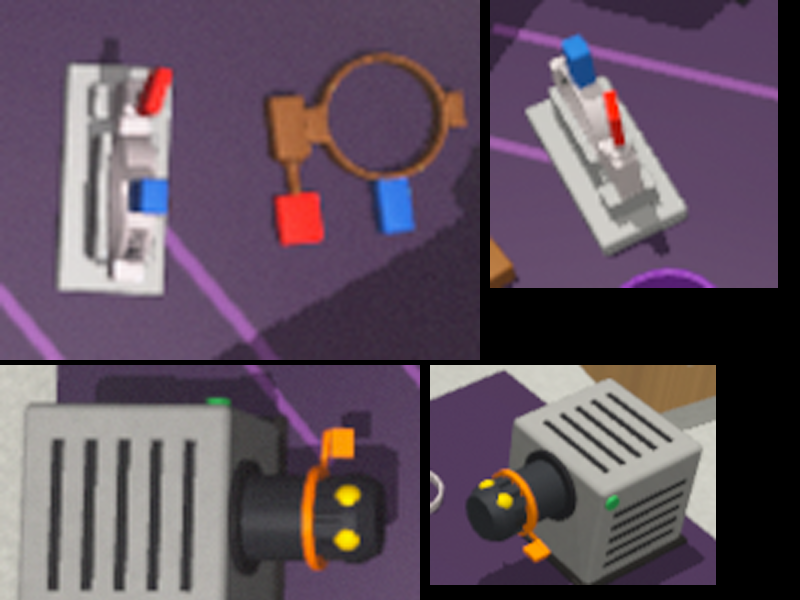

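The crop shows the steel clamp upright in the stand (top view, left), with the blue lug at (412,214) and the red key at (413,187). The neighbour is brown and lying flat, so it is the decoy. The orange ledge is on the unit's +x side. Next I'll triangulate and take close wrist views.

```bash
python3 - <<'E'
from h import *
t=cams.capture("top");s=cams.capture("scene")
for n,a,b in(("lug",(412.5,213.6),(242.4,223.4)),("key",(413.3,187.4),(253.4,241.2)),("barb1",(240.5,208.9),(383.6,151.2)),("barb2",(240.2,222.7),(375.2,143.8))):
    print(n,*tri(t,a,s,b))
R=np.array([[0,1,0],[1,0,0],[0,0,-1.]])  # x->+y, y(close)->+x
R2=np.array([[1.,0,0],[0,-1,0],[0,0,-1]])
for R_,p in ((R,[.55,.09,.33]),(R2,[.55,.09,.33]),(-R*[1,1,-1],[.55,.09,.33]),(R2,[.55,-.18,.2]),(R2,[.55,.13,.16]),(R,[.6,.13,.16]),(-R*[1,1,-1],[.6,.13,.16])):
    q=kin.inverse_kinematics(np.array(p),R_); print(None if q is None else np.round(q,2))
E
```

```text
lug [ 0.5393918  -0.18465232  0.1017455 ] 0.0003771706919533296
key [ 0.59331715 -0.18684111  0.10300325] 0.0007367758374601218
barb1 [0.54512171 0.16634525 0.12644521] 0.00017790022072630717
barb2 [0.51685583 0.16521068 0.12840578] 0.002038227383730795
[ 0.45  0.22 -0.01  0.   -1.34  2.69]
[ 0.45  0.22 -0.01  0.   -1.34  1.12]
[ 0.45  0.22 -0.01  0.   -1.34 -0.45]
[-0.04  0.34 -0.17  0.   -1.06  1.61]
[ 0.52  0.36 -0.26  0.   -0.96  1.05]
[ 0.48  0.43 -0.13  0.   -1.01  2.66]
[ 0.48  0.43 -0.13  0.   -1.01 -0.48]
```

View pics/w1.png

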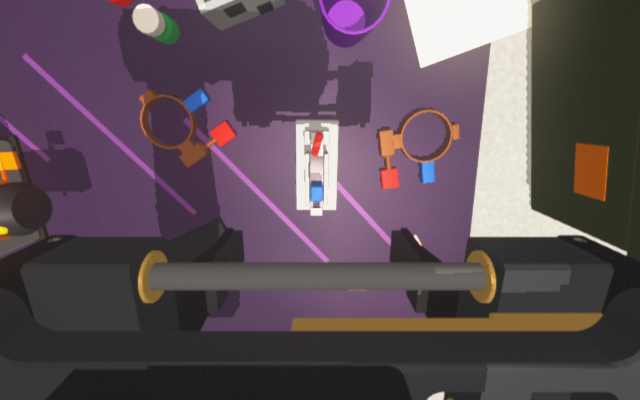

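The wrist view shows the lug at (317,190), the key at (317,145) with its plate turned a little clockwise, and the stand upright in the image. Next I'll measure these and take a wrist view of the unit.

```bash
cat >> h.py <<'E'
def Ry(y): c,s=np.cos(y),np.sin(y); return np.array([[c,s,0],[s,-c,0],[0,0,-1.]])
def rect(m,c,z,P=True):
    ct=max(cv2.findContours(m.astype(np.uint8),0,2)[0],key=cv2.contourArea)
    p=np.array([plane(c,q[0],z)[:2]*1000 for q in ct],np.float32)
    return cv2.minAreaRect(p)
E
python3 - <<'E'
from h import *
w=cams.capture("wrist");t=cams.capture("top");s=cams.capture("scene")
r=(290,115,345,220)
for col in("red","blue"):
    b,l=blobs(w,col,r,120);i=max(range(len(b)),key=lambda i:b[i][1][4]);print(col,b,"plane .1:",plane(w,b[i][0],.1).round(4), "rect@.114",rect(l==i+1,w,.114))
    bt=blobs(t,col,(380,170,430,245))[0][0][0];bs=blobs(s,col,(215,205,290,290))[0][0][0]
    for n,c,q in(("w-top",t,bt),("w-scene",s,bs)): print(n,*tri(w,b[i][0],c,q))
g=cv2.cvtColor(w["img"],cv2.COLOR_RGB2HSV);m=(g[...,1]<50)&(g[...,2]>110);k=np.zeros_like(m);k[112:220,285:350]=1
m=cv2.morphologyEx((m&k).astype(np.uint8),cv2.MORPH_CLOSE,np.ones((11,11),np.uint8));print("stand",rect(m,w,.044))
robot.move_to(np.array([.47,.13,.33]),Ry(0.));robot.hold(.3)
w=cams.capture("wrist");cv2.imwrite("pics/w2.png",w["img"][:,:,::-1])
for col in("yellow","orange"): print(col,blobs(w,col,(0,0,640,240),120)[0])
E
```

```text
red [(array([316.6, 143.9]), [311, 132, 12, 25, 162])] plane .1: [ 0.5922 -0.1881  0.1   ] rect@.114 ((593.294677734375, -188.09056091308594), (7.3596954345703125, 24.997966766357422), 71.30230712890625)Traceback (most recent call last):
  File "<stdin>", line 6, in <module>
IndexError: list index out of range
```

```bash
python3 - <<'E'
from h import *
w=cams.capture("wrist")
r=(290,115,345,220)
for col in("red","blue"):
    b,l=blobs(w,col,r,120);i=max(range(len(b)),key=lambda i:b[i][1][4]);print(col,b,"plane .1:",plane(w,b[i][0],.1).round(4), "rect@.114",rect(l==i+1,w,.114))
g=cv2.cvtColor(w["img"],cv2.COLOR_RGB2HSV);m=(g[...,1]<50)&(g[...,2]>110);k=np.zeros_like(m);k[112:220,285:350]=1
m=cv2.morphologyEx((m&k).astype(np.uint8),cv2.MORPH_CLOSE,np.ones((11,11),np.uint8));print("stand",rect(m,w,.044))
robot.move_to(np.array([.47,.13,.33]),Ry(0.));robot.hold(.3)
w=cams.capture("wrist");cv2.imwrite("pics/w2.png",w["img"][:,:,::-1])
import pickle;pickle.dump(w,open("w2.pkl","wb"))
for col in("yellow","orange"): print(col,blobs(w,col,(0,0,640,240),120)[0])
print(robot.observe()["clock"])
E
```

```text
red [(array([317. , 143.8]), [312, 132, 11, 25, 160])] plane .1: [ 0.5923 -0.1883  0.1   ] rect@.114 ((593.367919921875, -188.3602752685547), (7.401655197143555, 24.864377975463867), 73.37515258789062)
blue [(array([316.5, 193.2]), [311, 186, 12, 16, 180])] plane .1: [ 0.5359 -0.1855  0.1   ] rect@.114 ((539.2687377929688, -185.59559631347656), (12.258455276489258, 17.221887588500977), 87.70226287841797)
stand ((552.34912109375, -192.55499267578125), (69.58495330810547, 129.1807403564453), 86.5760269165039)
yellow [(array([284.7, 136.3]), [280, 134, 11, 5, 45])]
orange [(array([14.8, 95.5]), [0, 20, 44, 122, 2875]), (array([404.4,  68.9]), [372, 23, 66, 80, 988]), (array([609. ,  87.3]), [588, 57, 52, 57, 1042]), (array([266.7, 105.6]), [258, 71, 25, 84, 753]), (array([ 40.1, 215.9]), [0, 186, 99, 54, 3670]), (array([ 77.8, 201.6]), [76, 199, 4, 6, 8]), (array([543. , 225.4]), [514, 220, 60, 17, 482])]
4.225
```

View pics/w2.png

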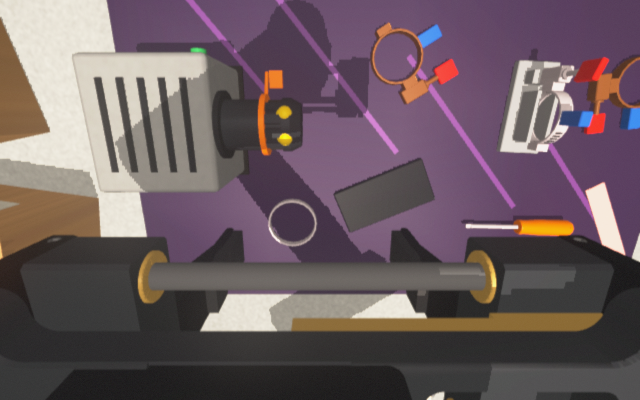

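The wrist view shows the box top's front edge near columns 207–227, the stub's teeth at (284,112) and (285,138), and the orange shoulder at about column 266. Next I'll fit the unit's pose from the box edge, the teeth and the shoulder.

```bash
python3 - <<'E'
from h import *
import pickle
w=pickle.load(open("w2.pkl","rb"));t=dict(cams.capture("top"));t["img"]=cv2.imread("pics/top0.png")[:,:,::-1].copy()
s=cams.capture("scene")
def edge(c,rows,cols):
    g=cv2.GaussianBlur(cv2.cvtColor(c["img"],cv2.COLOR_RGB2GRAY),(3,3),0).astype(float)
    P=[]
    for r in rows:
        d=g[r,cols[0]+2:cols[1]+2]-g[r,cols[0]-2:cols[1]-2]; i=int(np.argmin(d)); 
        if 0<i<len(d)-1:
            a,b,e=d[i-1:i+2]; P.append(plane(c,(cols[0]+i+.5*(a-e)/(a-2*b+e),r),.14)[:2])
    P=np.array(P);vx,vy,x0,y0=cv2.fitLine((P*1000).astype(np.float32),cv2.DIST_HUBER,0,1,.01,.01).ravel()
    y=np.arctan(vy/vx); res=np.std((P[:,1]*1000-y0)*vx-(P[:,0]*1000-x0)*vy)
    print("edge yaw %.4f y at x=.53: %.4f res mm %.2f n %d"%(y,(y0+(530-x0)*vy/vx)/1000,res,len(P)))
edge(t,range(184,248),(196,224)); edge(w,range(60,185),(196,234))
for n,c,roi in(("top",t,(190,170,270,250)),("wrist",w,(240,60,310,165))):
    b,_=blobs(c,"yellow",roi,110,80); print(n,"teeth",[(q[0].tolist(),q[1][4],plane(c,q[0],.128).round(4).tolist()) for q in b])
    b,l=blobs(c,"orange",roi,150); i=max(range(len(b)),key=lambda i:b[i][1][4])
    m=l==i+1
    for r in range(b[i][1][1],b[i][1][1]+b[i][1][3],5):
        q=np.flatnonzero(m[r]); print(r,q.min()-.5,q.max()+.5,plane(c,(q.max()+.5,r),.136)[:2].round(4))
print("scene yellow",blobs(s,"yellow",(355,120,430,190),110,80)[0])
E
```

```text
edge yaw -0.0005 y at x=.53: 0.2441 res mm 0.41 n 64
edge yaw 0.0057 y at x=.53: 0.2416 res mm 2.55 n 125
top teeth [([240.4, 208.9], 17, [0.5451, 0.1663, 0.128]), ([240.4, 222.5], 19, [0.5178, 0.1658, 0.128])]
186 234.5 242.5 [0.5906 0.1615]
191 232.5 242.5 [0.5806 0.1613]
196 231.5 233.5 [0.5705 0.1791]
201 227.5 233.5 [0.5605 0.1789]
206 225.5 229.5 [0.5504 0.1867]
211 224.5 229.5 [0.5404 0.1865]
216 225.5 229.5 [0.5305 0.1862]
221 224.5 229.5 [0.5205 0.186 ]
226 225.5 229.5 [0.5106 0.1858]
231 227.5 232.5 [0.5008 0.1796]
wrist teeth [([284.7, 136.3], 45, [0.5199, 0.1645, 0.128])]
71 268.5 281.5 [0.5877 0.165 ]
76 264.5 281.5 [0.5828 0.1651]
81 264.5 282.5 [0.5779 0.1642]
86 264.5 282.5 [0.573  0.1644]
91 264.5 267.5 [0.568  0.1806]
96 259.5 268.5 [0.5629 0.1797]
101 258.5 267.5 [0.5578 0.181 ]
106 257.5 264.5 [0.5527 0.1845]
111 257.5 264.5 [0.5475 0.1848]
116 257.5 263.5 [0.5423 0.1861]
121 257.5 263.5 [0.537  0.1864]
126 257.5 264.5 [0.5317 0.1855]
131 257.5 264.5 [0.5263 0.1858]
136 258.5 264.5 [0.5209 0.1861]
141 258.5 265.5 [0.5154 0.1852]
146 259.5 266.5 [0.5099 0.1844]
151 261.5 270.5 [0.5043 0.1801]
scene yellow [(array([375.8, 143.7]), [374, 143, 5, 3, 9]), (array([383.4, 151.2]), [381, 149, 6, 6, 25])]
```

The measurements agree:
- **Clamp:** lug at (0.539, -0.185), yaw about -0.05, ring centre 48 mm up.
- **Key:** turned about 0.25 rad.
- **Unit:** yaw about 0, stub axis x about 0.5315. The shoulder face is y about 0.187 from three cues (0.186, 0.188, 0.188).

I'll grasp now.

```bash
python3 - <<'E'
from h import *
R=Ry(-.05)
robot.move_to(np.array([.539,-.185,.16]),R)
robot.move_linear(np.array([.539,-.185,.1065]),speed=.1,threshold=8)
print(robot.observe()["position"],robot.observe()["contact_force"])
robot.close();o=robot.observe();print("w",o["gripper_width"],o["position"],o["contact_force"])
robot.move_linear(np.array([.539,-.185,.182]),speed=.12)
robot.move_to(np.array([.5315,.115,.24]),Ry(0.));robot.hold(.2)
o=robot.observe();print(o["clock"],o["gripper_width"],o["position"],o["contact_force"],o["torque"])
s=cams.capture("scene");w=cams.capture("wrist");t=cams.capture("top")
import pickle;pickle.dump((s,w,t),open("held.pkl","wb"))
a=cv2.resize(s["img"][60:190,330:460],None,fx=3.1,fy=3.1,interpolation=2)
b=w["img"][60:260,120:520]
im=np.zeros((600,800,3),np.uint8);im[:a.shape[0],:a.shape[1]]=a;im[400:600,:400]=b
d=cv2.resize(t["img"][150:270,190:310],None,fx=3,fy=3,interpolation=2);im[:360,410:770]=d
cv2.imwrite("pics/held.png",im[:,:,::-1])
E
```

```text
[ 0.53962664 -0.18480354  0.10705668] [ 0.0659935  -0.096864   -0.16380993]
w 0.013606127093973592 [ 0.53898445 -0.18499342  0.10645864] [-0.25870853  0.98966575 -0.38675618]
9.6917 0.013870048154805784 [0.53162835 0.11382367 0.23962147] [ 0.30881617  0.79648901 -1.85938547] [-0.11817368  0.17581838  0.02871035]
```

View pics/held.png

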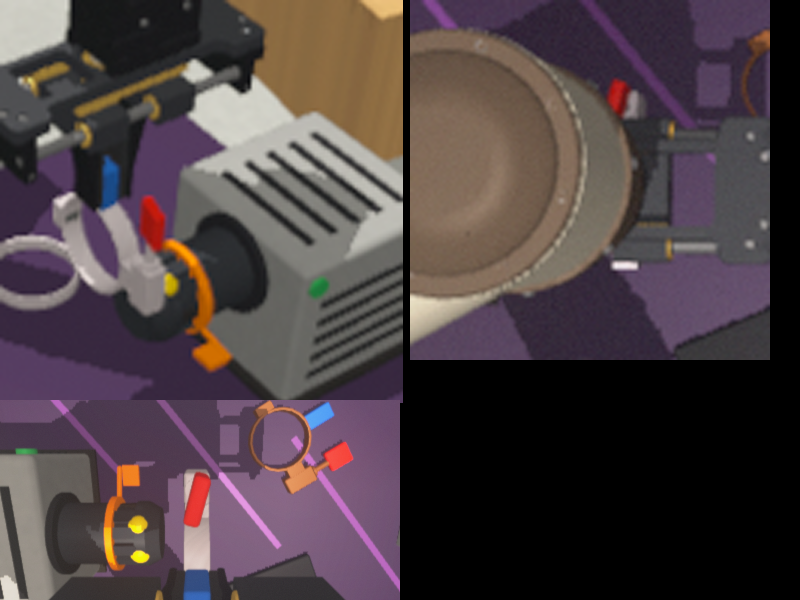

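The clamp is held by its lug, upright and square to the stub. In the wrist view both teeth are clear, at about (139,525) and (140,557) in the composite. I'll check for tilt and offset using the key position.

```bash
python3 - <<'E'
from h import *
import pickle
s,w,t=pickle.load(open("held.pkl","rb"))
k1=blobs(s,"red",(365,115,400,150),120)[0];k2,l=blobs(w,"red",(290,120,350,200),120)
print(k1,k2)
a=max(k1,key=lambda q:q[1][4]);i=max(range(len(k2)),key=lambda i:k2[i][1][4])
P,e=tri(s,a[0],w,k2[i][0]);o=robot.observe()
print("key",P,e,"rel TCP",P-o["position"])
print(rect(l==i+1,w,P[2]+.014))
b=blobs(w,"yellow",(240,160,300,240),110,80)[0];print("teeth",[plane(w,q[0],.128).round(4).tolist() for q in b if q[1][4]>15],b)
b,l=blobs(w,"orange",(215,140,260,240),150);i=max(range(len(b)),key=lambda i:b[i][1][4])
for r in range(170,230,6):
    q=np.flatnonzero((l==i+1)[r]); 
    if len(q): print(r,plane(w,(q.max()+.5,r),.136)[:2].round(4))
E
```

```text
[(array([378.7, 131.8]), [375, 123, 9, 18, 105])] [(array([316.7, 159.5]), [303, 132, 28, 55, 918])]
key [0.58474588 0.11312869 0.23406926] 0.00034152565004495533 rel TCP [ 0.05311232 -0.0011943  -0.00579684]
((586.47509765625, 113.07013702392578), (7.94830322265625, 24.767845153808594), 75.00196838378906)
teeth [[0.5434, 0.1664, 0.128], [0.5171, 0.1646, 0.128]] [(array([255.9, 188. ]), [249, 184, 13, 9, 83]), (array([259.6, 216.2]), [251, 211, 18, 11, 136])]
170 [0.561  0.1801]
176 [0.5559 0.1831]
182 [0.5507 0.1835]
188 [0.5454 0.1847]
194 [0.5401 0.186 ]
200 [0.5348 0.1847]
206 [0.5293 0.186 ]
212 [0.5238 0.1856]
218 [0.5183 0.1842]
224 [0.5127 0.182 ]
```

```bash
python3 - <<'E'
from h import *
x=.531;z=.1587
def rep(n):
    o=robot.observe();print(n,"t%.2f"%o["clock"],o["position"].round(4),o["contact_force"].round(2),o["torque"].round(2))
robot.move_linear(np.array([x,.115,z]),speed=.1,threshold=10);rep("low")
print(robot.move_linear(np.array([x,.135,z]),speed=.05,threshold=8));rep("tip")
for y in(.145,.152,.158,.164,.170):
    h=robot.move_linear(np.array([x,y,z]),speed=.02,threshold=18);rep((y,h))
    if h: break
E
```

```text
low t10.81 [0.5316 0.1152 0.1594] [-0.24 -0.04 -2.39] [-0.08  0.22  0.02]
False
tip t11.36 [0.5309 0.1353 0.1587] [ 0.32  0.03 -1.82] [-0.08  0.17 -0.02]
(0.145, False) t12.01 [0.5309 0.145  0.1587] [-0.02  0.34 -1.82] [-0.07  0.15  0.02]
(0.152, False) t12.51 [0.531  0.1522 0.1587] [-0.61  0.13 -2.51] [-0.1   0.2   0.02]
(0.158, False) t12.96 [0.5313 0.1578 0.1594] [-0.   -4.4   3.16] [-1.34  0.26  0.03]
(0.164, False) t13.41 [0.5314 0.1644 0.1593] [-1.54 -3.15  5.72] [-1.09  0.33 -0.01]
(0.17, False) t13.86 [0.5313 0.1703 0.1592] [-0.73 -3.93  5.05] [-1.24  0.27  0.01]
```

```bash
python3 - <<'E'
from h import *
x=.531;z=.1587
def rep(n):
    o=robot.observe();print(n,"t%.2f"%o["clock"],o["position"].round(4),o["contact_force"].round(2),o["torque"].round(2))
for y in(.174,.1765):
    print(robot.move_linear(np.array([x,y,z]),speed=.015,threshold=15));rep(y)
h=robot.move_linear(np.array([x,.189,z]),speed=.01,threshold=7);rep(h)
robot.hold(.2);rep("hold")
E
```

```text
False
0.174 t14.28 [0.5314 0.1751 0.159 ] [-0.78  0.81  4.91] [0.05 0.38 0.  ]
False
0.1765 t14.59 [0.5312 0.1773 0.1585] [-0.11  0.69  2.15] [0.42 0.19 0.  ]
True t15.22 [0.5305 0.1799 0.1579] [-0.11 -0.9   2.21] [-0.22  0.03  0.02]
hold t15.43 [0.5305 0.1799 0.1579] [-0.46 -0.95  2.68] [-0.29  0.09 -0.01]
```

```bash
python3 - <<'E'
from h import *
def rep(n):
    o=robot.observe();print(n,"t%.2f"%o["clock"],o["position"].round(4),o["contact_force"].round(2),o["torque"].round(2),o["gripper_width"])
h=robot.move_linear(np.array([.5305,.189,.158]),speed=.012,threshold=11);rep(h)
robot.hold(.2);rep("hold")
robot.let_go();robot.hold(.2);rep("open")
robot.move_linear(np.array([.5305,.1795,.24]),speed=.15);rep("up")
robot.move_to(np.array([.50,.12,.30]),Ry(0.));robot.hold(.3)
s=cams.capture("scene");w=cams.capture("wrist");import pickle;pickle.dump((s,w),open("on.pkl","wb"))
im=np.zeros((600,800,3),np.uint8)
a=cv2.resize(s["img"][90:190,350:480],None,fx=3,fy=3,interpolation=2);im[:300,:390]=a
b=cv2.resize(w["img"][40:240,100:400],None,fx=2,fy=2,interpolation=2)[:300];im[300:600,:600]=b
cv2.imwrite("pics/on.png",im[:,:,::-1]);rep("end")
for n,c,r in(("s",s,(350,90,430,190)),("w",w,(150,40,400,235))):
    for col in("red","blue"): print(n,col,blobs(c,col,r,120)[0])
E
```

```text
True t15.82 [0.5306 0.18   0.1579] [ 0.89 -0.77  2.35] [-0.32 -0.05  0.01] 0.013777132851496728
hold t16.02 [0.5306 0.18   0.1579] [1.43 0.02 3.09] [-0.18 -0.09  0.02] 0.01386553691527479
open t17.57 [0.5305 0.1799 0.158 ] [1.01 0.49 0.33] [-0.09  0.12 -0.04] 0.08706128910288445
up t18.27 [0.5299 0.1793 0.2391] [ 0.09 -0.11 -0.09] [-0.09  0.14  0.  ] 0.08736301590577558
end t19.12 [0.5    0.1203 0.2992] [0.24 0.18 0.48] [-0.15  0.14  0.  ] 0.08707371392257879
s red [(array([400.6, 149.2]), [397, 141, 9, 18, 108])]
s blue [(array([384.8, 136.7]), [380, 130, 10, 15, 116])]
w red [(array([251.2, 102.7]), [243, 88, 18, 30, 388])]
w blue [(array([255.2, 160.8]), [246, 151, 19, 21, 339])]
```

View pics/on.png

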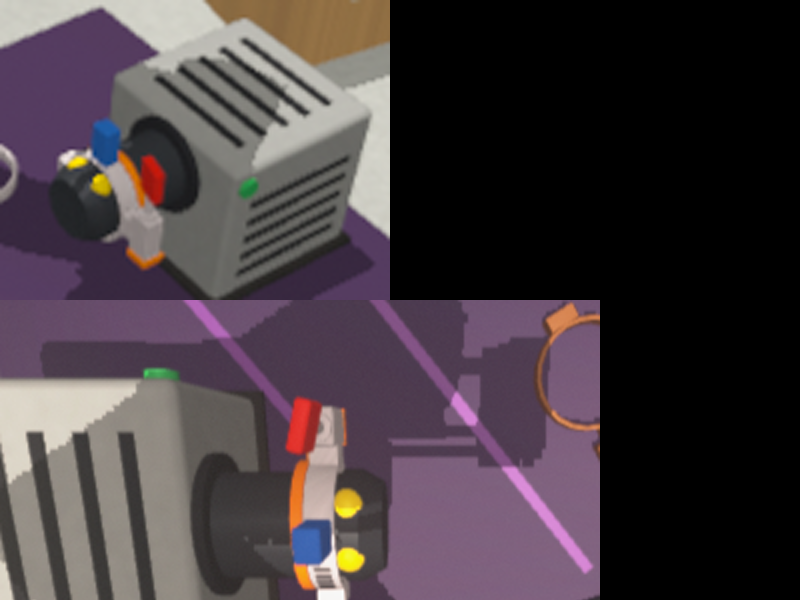

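The clamp sits against the orange shoulder, upright, with the yellow teeth now in front of it and the housing over the ledge. The key is at wrist (251,103). Next I'll locate the key accurately, grip it and start turning.

```bash
python3 - <<'E'
from h import *
import pickle
s,w=pickle.load(open("on.pkl","rb"))
print("key",*tri(s,(400.6,149.2),w,(251.2,102.7)),"lug",*tri(s,(384.8,136.7),w,(255.2,160.8)))
b,l=blobs(w,"red",(150,40,400,235),120);print(rect(l==1,w,.1645))
b,l=blobs(w,"blue",(150,40,400,235),120);print(rect(l==1,w,.1645))
for s_ in(.27,3.55):
    q=kin.inverse_kinematics(np.array([.5845,.179,.16]),Ry(-s_));print(q.round(3))
E
```

```text
key [0.58403714 0.17942259 0.15476232] 0.000213683527137086 lug [0.52980884 0.17914872 0.15164334] 0.0003754047765543852
((583.2131958007812, 177.23330688476562), (12.28105354309082, 24.61930274963379), 74.57974243164062)
((531.6788330078125, 176.79371643066406), (18.788148880004883, 17.213783264160156), 0.03274909406900406)
[ 0.562  0.428 -0.14   0.    -1.002  0.739]
[ 0.562  0.428 -0.14   0.    -1.002 -2.541]
```

```bash
python3 - <<'E'
from h import *
def rep(n):
    o=robot.observe();print(n,"t%.2f"%o["clock"],o["position"].round(4),o["contact_force"].round(2),o["torque"].round(3),"j6 %.3f tau %.3f"%(o["joints"][5],o["joint_torque"][5]),round(o["gripper_width"],4))
R=Ry(-.27);p=np.array([.584,.1795,.21])
robot.move_to(p,R)
p[2]=.161;print(robot.move_linear(p,speed=.1,threshold=6));rep("down")
robot.close();rep("closed");robot.hold(.2);rep("hold")
q=robot.observe()["joints"].copy()
for i in range(4):
    q[5]-=.1;robot.move_j(q);rep(i);robot.hold(.1);rep(" h")
E
```

```text
False
down t20.37 [0.5844 0.1796 0.1623] [ 0.36 -0.74 -0.37] [-0.042  0.167  0.022] j6 0.738 tau 0.000 0.0869
closed t21.61 [0.5841 0.1794 0.161 ] [ 0.27 -0.64 -0.45] [-0.195 -0.002  0.121] j6 0.738 tau -0.091 0.0075
hold t21.81 [0.5841 0.1794 0.161 ] [ 0.79 -0.69  0.54] [-0.259 -0.032  0.092] j6 0.738 tau -0.099 0.008
0 t22.06 [0.5841 0.1793 0.161 ] [ 1.06 -0.83 -0.02] [-0.519  0.001  0.158] j6 0.640 tau -0.171 0.0078
 h t22.16 [0.5841 0.1793 0.161 ] [ 1.79 -1.22 -0.73] [-0.513 -0.134  0.121] j6 0.640 tau -0.112 0.0081
1 t22.41 [0.5841 0.1794 0.161 ] [-0.52 -1.68 -0.58] [-0.56   0.003  0.14 ] j6 0.541 tau -0.188 0.0075
 h t22.51 [0.5841 0.1794 0.161 ] [ 0.11 -1.52 -0.22] [-0.61  -0.087  0.21 ] j6 0.540 tau -0.130 0.0076
2 t22.76 [0.5841 0.1795 0.161 ] [ 1.07 -2.93 -1.02] [-0.578 -0.128  0.1  ] j6 0.441 tau -0.195 0.0081
 h t22.86 [0.5841 0.1795 0.161 ] [ 0.78 -1.59 -0.67] [-0.639 -0.123  0.158] j6 0.441 tau -0.133 0.008
3 t23.11 [0.5841 0.1795 0.161 ] [ 1.22 -1.89  0.29] [-0.626 -0.156  0.108] j6 0.341 tau -0.198 0.0077
 h t23.21 [0.5841 0.1795 0.161 ] [ 0.06 -1.65 -0.17] [-0.703 -0.169  0.192] j6 0.341 tau -0.134 0.0077
```

```bash
cat > turn.py <<'E'
from h import *
import sys
N=int(sys.argv[1]);lim=float(sys.argv[2]);st=float(sys.argv[3]) if len(sys.argv)>3 else .1
q=robot.observe()["joints"].copy()
q0=q[5]
for i in range(N):
    q[5]-=st;robot.move_j(q);a=robot.observe();robot.hold(.1);b=robot.observe()
    print("s %.3f end %.3f hold %.3f tz %.3f %.3f"%(.738+.25-b["joints"][5],-a["joint_torque"][5],-b["joint_torque"][5],a["torque"][2],b["torque"][2]))
    if -b["joint_torque"][5]>lim: break
print(b["clock"],b["position"].round(4),b["contact_force"].round(1),b["gripper_width"])
E
python3 turn.py 14 .22
```

```text
s 0.745 end 0.202 hold 0.139 tz 0.139 0.183
s 0.845 end 0.206 hold 0.138 tz 0.134 0.096
s 0.945 end 0.211 hold 0.142 tz 0.092 0.143
s 1.045 end 0.217 hold 0.148 tz 0.104 0.151
s 1.145 end 0.226 hold 0.156 tz 0.151 0.219
s 1.245 end 0.235 hold 0.165 tz 0.164 0.154
s 1.345 end 0.241 hold 0.171 tz 0.200 0.161
s 1.445 end 0.235 hold 0.165 tz 0.178 0.173
s 1.545 end 0.221 hold 0.147 tz 0.162 0.231
s 1.645 end 0.228 hold 0.154 tz 0.172 0.210
s 1.745 end 0.234 hold 0.160 tz 0.161 0.198
s 1.845 end 0.240 hold 0.150 tz 0.155 0.149
s 1.945 end 0.236 hold 0.188 tz 0.195 0.212
s 2.045 end 0.238 hold 0.189 tz 0.155 0.233
28.1083 [0.5846 0.1796 0.1611] [ 5.1 -3.3 -4. ] 0.00839474287333827
```

```bash
python3 turn.py 8 .33
```

```text
s 2.143 end 0.246 hold 0.198 tz 0.205 0.156
s 2.243 end 0.255 hold 0.206 tz 0.221 0.220
s 2.343 end 0.266 hold 0.218 tz 0.237 0.244
s 2.443 end 0.262 hold 0.214 tz 0.198 0.167
s 2.543 end 0.297 hold 0.247 tz 0.207 0.214
s 2.643 end 0.271 hold 0.224 tz 0.222 0.238
s 2.743 end 0.338 hold 0.288 tz 0.333 0.298
s 2.843 end 0.335 hold 0.289 tz 0.281 0.290
30.9083 [0.5848 0.1792 0.1611] [ 3.7 -3.4 -3.6] 0.007756513984793815
```

```bash
python3 - <<'E'
from h import *
def rep(n):
    o=robot.observe();print(n,"t%.2f"%o["clock"],o["position"].round(4),o["contact_force"].round(2),o["torque"].round(3),"j6 %.3f tau %.3f"%(o["joints"][5],o["joint_torque"][5]),round(o["gripper_width"],4))
rep("before");robot.let_go();rep("open")
robot.hold(.1);robot.close();robot.hold(.2);rep("closed")
E
python3 turn.py 4 .4
```

```text
before t30.91 [0.5848 0.1792 0.1611] [ 3.68 -3.41 -3.57] [-1.362 -1.599  0.29 ] j6 -1.855 tau -0.289 0.0078
open t32.33 [0.5847 0.1796 0.1611] [0.75 0.43 0.54] [-0.017  0.017  0.017] j6 -1.857 tau 0.000 0.0865
closed t33.88 [0.5847 0.179  0.1611] [ 1.8  -3.63  0.17] [-1.273 -0.532  0.302] j6 -1.857 tau -0.293 0.0084
s 2.943 end 0.380 hold 0.299 tz 0.307 0.335
s 3.043 end 0.388 hold 0.309 tz 0.313 0.325
s 3.142 end 0.403 hold 0.324 tz 0.295 0.354
s 3.242 end 0.418 hold 0.338 tz 0.306 0.345
35.275 [0.5848 0.1791 0.1611] [ 1.4 -2.9 -0.2] 0.00774127354030109
```

Once the drift from side load is allowed for, the torque has a plateau and then a steady rise. The j6 excess over free is about 0.20 N m by both the end-of-move and standstill readings. A hinge fit at 0.2 N m/rad puts contact near 2.25 rad, which gives roughly 45–50 N a jaw. That is snug, so I'll stop here. The plate is now nearly along the clamp's x, so the fingers open clear of the lug.

```bash
python3 - <<'E'
from h import *
robot.let_go();robot.hold(.1);o=robot.observe()
p=o["position"].copy();print(o["contact_force"],o["joint_torque"][5])
p[2]=.25;robot.move_linear(p,speed=.15)
robot.move_to(np.array([.50,.12,.30]),Ry(0.));robot.hold(.3)
s=cams.capture("scene");w=cams.capture("wrist")
im=np.zeros((600,800,3),np.uint8)
im[:300,:390]=cv2.resize(s["img"][90:190,350:480],None,fx=3,fy=3,interpolation=2)
im[300:600,:600]=cv2.resize(w["img"][40:190,100:400],None,fx=2,fy=2,interpolation=2)
im[0:250,395:795]=cv2.resize(s["img"],(400,250))
cv2.imwrite("pics/end.png",im[:,:,::-1])
k={}
for col in("red","blue"):
    a=blobs(s,col,(350,90,430,190),120)[0];b,l=blobs(w,col,(150,40,400,235),120)
    print(col,tri(s,a[0][0],w,b[0][0]),rect(l==1,w,.1645))
print(robot.observe()["clock"])
E
```

```text
[-0.14198424  0.2371574  -0.50369146] 8.368420367332874e-05
red (array([0.58585779, 0.17910078, 0.15397127]), np.float64(0.0003007468670918462)) ((632.2562866210938, 63.73564529418945), (0.0, 0.0), 0.0)
blue (array([0.53148028, 0.17945948, 0.15267822]), np.float64(0.00042157791220023854)) ((533.2234497070312, 177.14630126953125), (17.868436813354492, 18.13295555114746), 0.011663842014968395)
40.7
```

View pics/end.png

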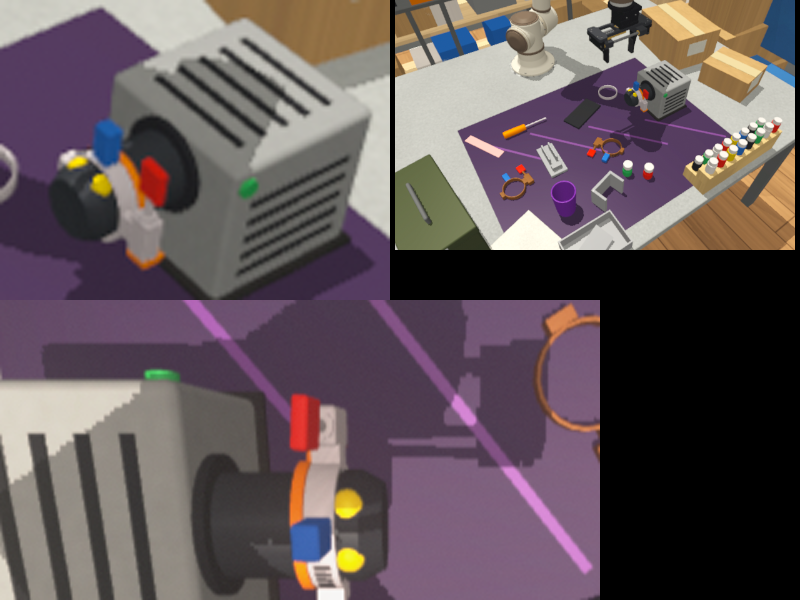

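The picture shows the clamp still against the shoulder with the lug upright. The key plate is now nearly along x, about half a turn on. The bystanders look undisturbed and nothing touches the clamp, so I'm handing in.

```bash
python3 -c "
from workcell import robot,order
print(order.hand_in(), robot.observe()['clock'])"
```

```text
the job is handed in; nothing more can be done
the job is handed in; nothing more can be done
```

The clamp is on the stub against the orange shoulder, its key is tightened to what I estimate is snug, and the job was handed in at about 41 s.

**Placing:** I took the steel clamp from the stand by its lug and slid it past the teeth; the readings between steps stayed under about 5 N. It stopped at y ≈ 0.180 on two gentle pushes, set to stop at 7 and 11 N, against an expected 0.178–0.180. The last view shows it upright against the shoulder with the teeth in front. The fingers are clear, and the other things look undisturbed.

**Tightening:** I turned the key clockwise by about 3.0 rad, to a screw angle of about 3.24 rad, with one re-grip on the way. At the end the torque was about 0.20 N m above the free value, or roughly 45–50 N a jaw. That is inside the 20–60 N band but above the best value.

**Checks that were less clean:**
- **Jaw force:** the torque rose by only about 0.15 N m per rad, not the stated 0.2. A side load on the key also blurred where the jaws met the stub, so contact at about 2.25 rad and the jaw force are estimates.
- **Key height and angle:** the cameras put the key about 3–4 mm higher than expected. My last colour measurement of the key's angle failed, so I judged that by eye.

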